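# Find the thread hand of a gas outlet cap and hold the cap off

## Task

The paella burner is about to be connected, so take the brass winged cap off the manifold outlet that has the round pressure gauge. The cap unscrews in less than a third of a turn, but nobody knows whether its thread is right- or left-handed: try it gently both ways, and never pull it up hard before it is free. Lift it well clear, about 10 cm up, and finish while still holding it there, upright and still in the gripper; leave the other cap and everything else on the shelf alone.

Things in the scene. Friction and masses are not known exactly. Their poses are not given: they have to be found in the camera images.
- manifold: fixed aluminium gas manifold bar on the shelf, 70 x 300 x 40 high; origin under its centre, its long side along its own y, z up; pipe stub and brass block reach 200 from the centre at its -y end. It carries two outlets 150 apart, the gauge outlet at either end
- outlet: fixed brass outlet with the pressure gauge: post 40 across, 22 high, on the manifold's top; a 17 thick neck, top 52 above the origin, is under the cap. Origin on its upright axis at the manifold's top (40 above the shelf), axes parallel to the manifold's. The gauge, a steel dial facing up, 50 across, 26 high, is centred 80 from the axis towards +x
- cap: loose brass cap (about 120 g) on the gauge outlet: knurled skirt 44 across, 26 high, open below; on its flat top a wing grip, a block 40 long (cap's x), 12 thick (cap's y), 30 high; total 56 high. Origin at the centre of the skirt's lower edge, z up; screwed on it is 30 above the outlet's origin (70 above the shelf), 2 of vertical play, wing along the outlet's x within 3 degrees
- cap_wing (a point): middle of the cap's wing, 48 above the cap's origin, 22 above its flat top: grip here across the 12 thickness. Turned the wrong way the cap meets a hard stop within 11 degrees (slight give); the right way it turns easily at the same height, held down for about 55 degrees; from about 60 to 95 degrees it is free and lifts straight off, further on a stop again. The hand differs from start to start and is unseen
- plain_cap: the same cap on the other outlet, without a gauge: must be left alone; origin as for the cap
- plain_wing_end (a point): end of the other cap's wing, 20 along its x and 48 above its origin
- jug_lid: bystander: blue ceramic jug lid with a knob, 90 across, 44 high; origin at its underside
- coupling: bystander: short brass tube, 30 across, 28 high, standing on end; origin at its underside
- spanner: bystander: steel open-ended spanner lying flat; origin at its underside
- beech_spoon: bystander: beech spoon, 260 long, lying flat; origin at its underside
- skimmer: bystander: steel skimmer with perforated disc, 330 long, lying flat; origin at its underside
- salt_box: bystander: closed plastic salt box, 94 x 124 x 72 high; origin at its underside
- spice_jar: bystander: small closed jar, 52 across, 90 high; origin at its underside
- cazuela: bystander: small terracotta bowl, 120 across, 40 high; origin at its underside
- plain_outlet: the fixed outlet without a gauge, otherwise like the gauge outlet; origin on its axis at the manifold's top
Not all that is in view belongs to the job. Leave any purple look-alike of the cap alone.

How it is judged:
By the outcome, as a careful person would: the job done as asked, in the order asked, and still so for the second after the job is handed in, while the arm keeps its last pose, push and grip.
It also fails if it takes over 45 s, if anything falls off the work surface, if the arm or the gripper's body presses on something with over 40 N, if the wrist force passes 120 N, or if a joint passes its speed limit or range.

## Robot

A 6-joint arm with a two-finger parallel gripper is mounted at the origin on the work surface. World frame = base frame: x ahead of the robot, y to its left, z up, the work surface at z = 0. Lengths are in m, angles in rad, forces in N, time in s.
With the tool pointing down it reaches from about 0.35 to 0.85 m from the base axis. Payload 8.1 kg.
Tool frame: the origin (TCP) lies between the finger pads; the fingertips stand 11 mm ahead of it and the grasp point (between the pads) lies 8 mm behind it (robot.tips_ahead is the distance from the TCP to the fingertips, in m); z points along the fingers, y is the line along which they close (so a half turn about z gives the same grasp; the last joint's range is limited). The gripper opens to 93 mm and grips with 3 to 60 N. Pads are 15 mm wide; open, the fingers measure 128 mm over their backs; the gripper's body (75 mm by 188 mm) begins 65 mm behind the grasp point.
Start: joints at [1.206, 0.13, 1.488, -0, 1.523, -0.085], TCP at [0.166, 0.577, 0.23] pointing down, gripper open.
Joint ranges: [-2.96, 2.96], [-0.89, 2.26], [0.02, 2.5], [-1.34, 4.48], [0, 2.73], [-2.66, 2.66]. Speed limits (rad/s): [2.39, 2.39, 2.79, 3.14, 3.14, 3.14].

## Interface

Orientations are given as a rotation vector (axis times angle).
In Python, from plant import robot gives the robot as it stands. The module is installed in compiled form; this text tells all that it offers.
- The arm moves only by the tool move_arm, never from a script. Its argument "deltas" is one flat list of numbers, 7 for each row, row after row: the shift along the tool's x, y, z in m, then the turn, a rotation vector about the tool's x, y, z in rad, then the opening, from 0 (shut) to 1 (fully open). A call has 1 to 12 rows; each row is the pose to reach, as a shift and turn from the pose commanded when the call began, along the tool's axes at that moment; what a row does not reach only later rows make up. A row lasts 1/8 s, in which the tool goes at most 62.5 mm and 10.7 degrees, less where a joint would pass 70% of its speed; a pose out of reach is approached as far as the arm can. A call with a gripper value outside its range is refused whole. The fingers move at their own pace and stop on an object; "squeeze" is the grip in N (left out, the last holds). Time passes only in rows, so rows that repeat a pose let the fingers close. It gives the time, the measured TCP pose, the force, the opening and the grip force at its end, in the units of the state.
- robot.read_state(): the state, without advancing time (a new reading comes with each control period).
- robot.read_camera(name): name is "side" or "top"; returns (picture, depth): 400x640x3 uint8, red, green, blue; 400x640 float32, m along the optical axis (not along the pixel's ray), 0 where there is no reading.
- robot.camera_model(name): a dict with "K" (3x3 intrinsics, pixels), "R" (3x3) and "t" (3): a world point X has camera coordinates R X + t. Camera axes: x right, y down, z forward; pixel columns grow to the right and rows downward; lengths in m; the calibration is good to about 2 mm. A picture is of the moment at which its call begins. camera_model takes no time and is no camera call.
- robot.close_job(): hands the job in; it is judged then, once.
Trained networks look in the newest picture that a camera, given by its name, has taken for a name from the list of things; names that differ only in an ending like _2 or _b are one class to them, and where a whole thing is asked for, a point or a joint stands for the part that bears it (a point fixed in the world has none). Each returns a list of dicts, best first, with "confidence" (0 to 1); they miss things now and then, are a little off and sometimes report something else, mostly with a low value. They report only what shows in the picture. A call takes as long as a camera call. They do not tell look-alikes from the thing itself.
- robot.recognise(camera, label): "uv" ([column, row] in pixels, amid what is visible of it).
The state is a dict: "t": time; "q": joint angles; "dq": joint speeds; "joint_torque": joint torques, N m; "tool_pos": TCP position; "orientation": TCP orientation; "force": force on the tool from outside, world axes, zero at the start; "wrist_torque": the same for the moment, N m; "opening": finger opening in m; "gripper_force": force on a finger pad.
Only numpy, scipy, OpenCV 4.12 (cv2) and the standard library are available. Lean on these libraries where they do the work, as an engineer would, in place of code of your own. Each camera call takes 0.05 s, during which the arm holds its last target. There are 200 camera calls.

## Working session

There is one attempt and no reset: what is moved stays moved. The work goes in short steps, Python scripts to look and compute and a tool call to move; the robot and the scene stay as the last step left them, time stands still between calls to the robot, and variables do not carry over. Pictures are saved under pics/ and viewed, at most 10 in all, crops included, and the job is handed in when it is done.

Besides the shell and the picture viewer there is one more tool, called after "Call:" in YAML: its name, and indented under it one key for each argument. move_arm: Moves the arm, as the interface text tells. Its arguments: {"type":"object","properties":{"deltas":{"type":"array","items":{"type":"number"}},"squeeze":{"type":"number"}},"required":["deltas"]}

```bash
mkdir -p pics; cat > h.py <<'E'
import numpy as np, cv2
from plant import robot
def unproj(cam,depth,uv,m=None):
    m=robot.camera_model(cam);u,v=uv;d=depth[int(round(v)),int(round(u))]
    c=np.linalg.inv(m['K'])@[u,v,1]*d
    return m['R'].T@(c-m['t'])
def cloud(cam,depth):
    m=robot.camera_model(cam);v,u=np.mgrid[:400,:640]
    c=np.stack([u,v,np.ones_like(u)],-1)@np.linalg.inv(m['K']).T*depth[...,None]
    return (c-m['t'])@m['R']
E
python3 - <<'E'
from h import *
for c in("top","side"):
    p,d=robot.read_camera(c)
    cv2.imwrite(f"pics/{c}0.png",p[...,::-1]); np.save(f"{c}0.npy",d)
    for l in("cap","cap_wing","outlet","plain_cap","plain_outlet","manifold"):
        for r in robot.recognise(c,l)[:3]:
            print(c,l,np.round(r['uv']),round(r['confidence'],2),np.round(unproj(c,d,r['uv']),3))
s=robot.read_state();print(s['t'],s['tool_pos'],s['orientation'],s['opening'],s['force'])
E
```

```text
top cap [297. 187.] 0.7 [ 0.552 -0.025  0.122]
top cap [324. 232.] 0.44 [ 0.432 -0.103  0.058]
top cap_wing [295. 188.] 0.52 [ 0.549 -0.019  0.124]
top outlet [301. 167.] 0.6 [ 0.63  -0.033  0.065]
top plain_cap [245. 183.] 0.78 [0.565 0.126 0.122]
top manifold [277. 190.] 0.66 [0.564 0.041 0.041]
side cap [307. 189.] 0.78 [ 0.551 -0.03   0.099]
side cap [293. 234.] 0.7 [ 0.443 -0.118  0.027]
side cap_wing [293. 234.] 0.62 [ 0.444 -0.118  0.027]
side cap_wing [306. 188.] 0.52 [ 0.548 -0.029  0.1  ]
side cap_wing [345. 230.] 0.23 [ 0.555 -0.226  0.072]
side outlet [324. 196.] 0.55 [ 0.611 -0.042  0.051]
side plain_cap [288. 164.] 0.47 [0.575 0.118 0.097]
side plain_outlet [288. 171.] 0.51 [0.566 0.106 0.078]
side manifold [324. 198.] 0.67 [ 0.616 -0.038  0.039]
side manifold [299. 208.] 0.6 [ 0.52  -0.033  0.035]
0.7 [0.16568254 0.57669144 0.22967907] [4.38051862e-01 3.11087083e+00 9.36117585e-05] 0.09306156588190456 [0.07234094 0.04763716 0.0369155 ]
```

```bash
python3 - <<'E'
from h import *
a=cv2.imread("pics/top0.png")[120:300,180:440];b=cv2.imread("pics/side0.png")[120:300,200:460]
cv2.imwrite("pics/c1.png",cv2.resize(np.vstack([a]),None,fx=3,fy=3,interpolation=2))
cv2.imwrite("pics/c2.png",cv2.resize(b,None,fx=3,fy=3,interpolation=2))
d=np.load("top0.npy");P=cloud("top",d)
for lab,c in(("cap",(.55,-.025)),("plain",(.565,.125))):
    near=np.hypot(P[...,0]-c[0],P[...,1]-c[1])<.045
    w=near&(P[...,2]>.108)&(d>0);q=P[w]
    r=cv2.minAreaRect(q[:,:2].astype(np.float32)*1000)
    u,s,vt=np.linalg.svd(q[:,:2]-q[:,:2].mean(0))
    print(lab,w.sum(),q.mean(0),np.median(q[:,2]),q[:,2].max(),r,np.degrees(np.arctan2(vt[0,1],vt[0,0])))
    k=near&(P[...,2]>.085)&(P[...,2]<.105);print(P[k].mean(0),k.sum(),cv2.minEnclosingCircle(P[k|w][:,:2].astype(np.float32)*1000))
m=(abs(P[...,2]-.04)<.006)&(abs(P[...,0]-.56)<.15)&(abs(P[...,1]-.05)<.22)
print("manifold",cv2.minAreaRect(P[m][:,:2].astype(np.float32)*1000),m.sum())
g=(abs(P[...,2]-.066)<.006)&(np.hypot(P[...,0]-.63,P[...,1]+.033)<.04);print("gauge",P[g].mean(0),g.sum())
E
```

```text
cap 67 [ 0.55485735 -0.01974941  0.12498386] 0.12602012470341903 0.1307428515508708 ((555.836181640625, -19.608795166015625), (12.224639892578125, 39.40575408935547), 81.09546661376953) 172.01514691444987
[ 0.55336918 -0.02084819  0.09593264] 120 ((555.6282958984375, -19.351137161254883), 22.413921356201172)
plain 75 [0.57704987 0.12743995 0.12430433] 0.1259522733849906 0.131526175302948 ((578.2333984375, 128.19154357910156), (11.433025360107422, 38.617828369140625), 80.98267364501953) 169.8599712435905
[0.57515684 0.12457403 0.09587594] 115 ((578.636962890625, 128.10549926757812), 22.71689796447754)
manifold ((538.3457641601562, 66.7314453125), (415.0590515136719, 197.8227996826172), 85.15119934082031) 1858
gauge [ 0.63342058 -0.03181467  0.06509179] 197
```

View pics/c1.png

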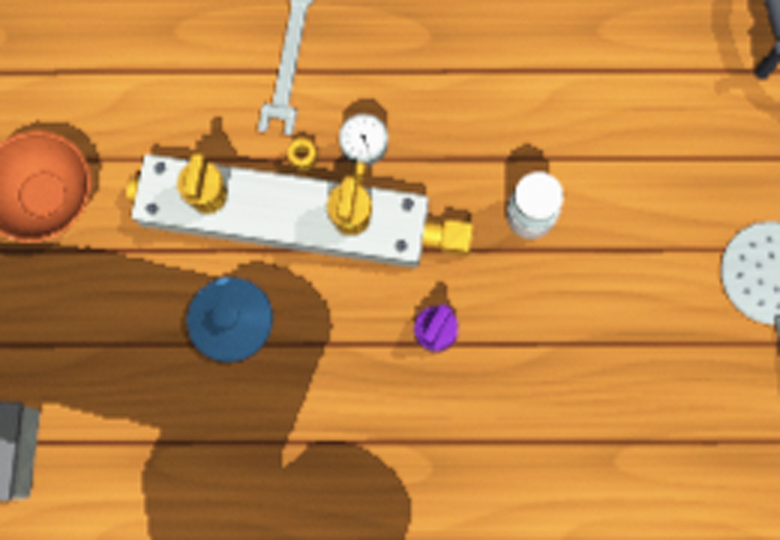

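View pics/c2.png

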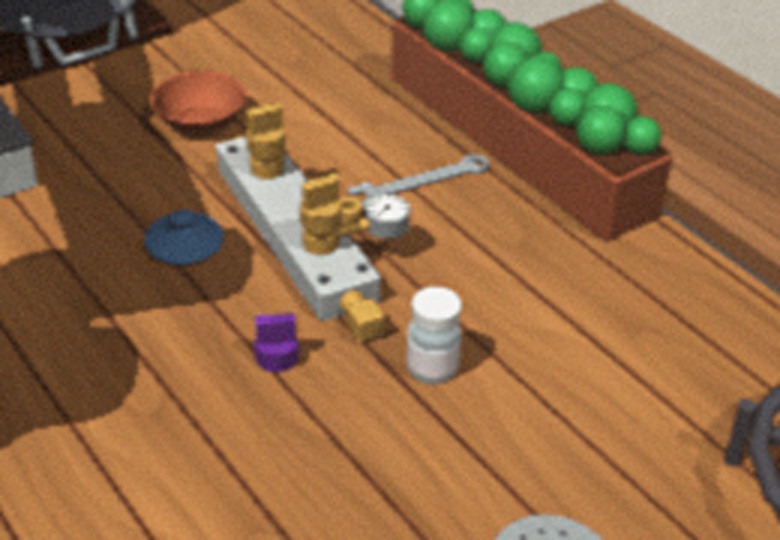

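The pictures show the gauge (crop 363,138) beside the right-hand brass cap (350,205). The plain cap is at (202,185), and the purple look-alike at (437,328) gets left alone. The gauge cap's axis is about (0.556, -0.0195), with the wing at about -8.8°. The gauge is 79 mm away and the two caps are 149 mm apart, both of which match the given sizes.

```bash
cat >> h.py <<'E'
from scipy.spatial.transform import Rotation as Ro
def delta(pos,yaw):  # yaw of tool y in deg, tool down
    s=robot.read_state();R0=Ro.from_rotvec(s['orientation'])
    y=np.array([np.cos(np.radians(yaw)),np.sin(np.radians(yaw)),0]);z=np.array([0,0,-1.]);x=np.cross(y,z)
    R1=Ro.from_matrix(np.c_[x,y,z])
    return np.round(R0.inv().apply(np.array(pos)-s['tool_pos']),4),np.round((R0.inv()*R1).as_rotvec(),4)
E
python3 - <<'E'
from h import *
print(delta([.5556,-.0195,.17],81.2))
d=np.load("side0.npy");P=cloud("side",d)
near=np.hypot(P[...,0]-.5556,P[...,1]+.0195)<.03
w=near&(P[...,2]>.108);q=P[w];print(w.sum(),q.min(0),q.max(0),q.mean(0))
E
```

```text
(array([-0.5394, -0.4653,  0.0597]), array([ 1.000e-04,  0.000e+00, -1.262e-01]))
86 [ 0.53389554 -0.03245721  0.1091658 ] [ 0.57482843 -0.01185539  0.12979571] [ 0.55240427 -0.02431519  0.12004298]
```

Call:
move_arm:
  deltas: [-0.5394,-0.4653,0.04,0,0,-0.126,0.5,-0.5394,-0.4653,0.04,0,0,-0.126,0.5,-0.5394,-0.4653,0.04,0,0,-0.126,0.5,-0.5394,-0.4653,0.04,0,0,-0.126,0.5,-0.5394,-0.4653,0.04,0,0,-0.126,0.5,-0.5394,-0.4653,0.04,0,0,-0.126,0.5,-0.5394,-0.4653,0.04,0,0,-0.126,0.5,-0.5394,-0.4653,0.04,0,0,-0.126,0.5,-0.5394,-0.4653,0.04,0,0,-0.126,0.5,-0.5394,-0.4653,0.04,0,0,-0.126,0.5,-0.5394,-0.4653,0.04,0,0,-0.126,0.5,-0.5394,-0.4653,0.04,0,0,-0.126,0.5]
  squeeze: 10

```text
t: 2.2
tool_pos: [0.5567, -0.0227, 0.1894]
orientation: [0.246, 3.132, -0.001]
force: [0.3, 1.3, -0.7]
opening: 0.0463
gripper_force: 0.0
```

Call:
move_arm:
  deltas: [0,0,0,0,0,0,0.5,0,0,0,0,0,0,0.5]

```text
t: 2.45
tool_pos: [0.5552, -0.0189, 0.1896]
orientation: [-0.241, -3.132, -0.001]
force: [-0.2, -0.4, -0.1]
opening: 0.0464
gripper_force: 0.0
```

```bash
python3 - <<'E'
from h import *
s=robot.read_state();print(s['tool_pos'],s['q'])
print(delta([.5556,-.0195,.112],81.2))
E
```

```text
[ 0.55523104 -0.01889359  0.18956276] [-1.26537793e-01  3.29555814e-02  1.66443970e+00  3.51638975e-04
  1.44468576e+00 -1.54364719e+00]
(array([-0.0005, -0.0006,  0.0776]), array([ 0.0003, -0.0005, -0.0001]))
```

Call:
move_arm:
  deltas: [0,-0.0005,0.04,0,0,0,0.5,0,-0.0005,0.0776,0,0,0,0.5,0,-0.0005,0.0776,0,0,0,0.5,0,-0.0005,0.0776,0,0,0,0.5]

```text
t: 2.95
tool_pos: [0.5561, -0.0193, 0.1137]
orientation: [0.239, 3.131, -0.0]
force: [1.1, -0.4, -0.1]
opening: 0.0463
gripper_force: 0.0
```

Call:
move_arm:
  deltas: [0,0,0,0,0,0,0.25,0,0,0,0,0,0,0.18,0,0,0,0,0,0,0.1,0,0,0,0,0,0,0.1,0,0,0,0,0,0,0.1]
  squeeze: 8

```text
t: 3.58
tool_pos: [0.5557, -0.02, 0.1123]
orientation: [0.242, 3.132, 0.0]
force: [-0.4, 0.9, 1.3]
opening: 0.0119
gripper_force: 8.0
```

Call:
move_arm:
  deltas: [0,0,0,0,0,-0.04,0.1,0,0,0,0,0,-0.08,0.1,0,0,0,0,0,-0.12,0.1,0,0,0,0,0,-0.16,0.1,0,0,0,0,0,-0.16,0.1]
  squeeze: 15

```text
t: 4.2
tool_pos: [0.5557, -0.0199, 0.1122]
orientation: [-0.009, 3.141, 0.0]
force: [-0.3, 1.8, 2.2]
opening: 0.0115
gripper_force: 15.0
```

```bash
cat > st.py <<'E'
from h import *
s=robot.read_state();R=Ro.from_rotvec(s['orientation']).as_matrix()
print(s['t'],'pos',np.round(s['tool_pos'],4),'yaw',np.degrees(np.arctan2(R[1,1],R[0,1])),'tilt',R[2],'F',np.round(s['force'],2),'M',np.round(s['wrist_torque'],3),'op',s['opening'],s['gripper_force'],'q',np.round(s['q'],3))
E
python3 st.py
```

```text
4.2 pos [ 0.5557 -0.0199  0.1122] yaw 90.32962920710176 tilt [-2.90062782e-04  2.46154602e-04 -9.99999928e-01] F [-0.3   1.84  2.15] M [ 0.236  0.036 -0.182] op 0.011493786153227265 15.044344067573547 q [-0.128  0.099  1.741  0.     1.301 -1.705]
```

Call:
move_arm:
  deltas: [0,0,0,0,0,-0.03,0.1,0,0,0,0,0,-0.06,0.1,0,0,0,0,0,-0.06,0.1]

```text
t: 4.58
tool_pos: [0.5558, -0.0199, 0.1122]
orientation: [-0.105, 3.139, 0.0]
force: [1.2, 2.9, 1.7]
opening: 0.0123
gripper_force: 15.6
```

```bash
python3 st.py
```

```text
4.575 pos [ 0.5558 -0.0199  0.1122] yaw 93.81595609726764 tilt [-7.12693051e-04  1.05375193e-04 -9.99999740e-01] F [1.21 2.85 1.75] M [ 0.395 -0.202 -0.357] op 0.012289236268156424 15.647817191020295 q [-0.128  0.099  1.741  0.     1.301 -1.766]
```

Torque doubled and the fingers were pushed apart slightly, so this direction has hit the stop. I'll go back and try the other way.

Call:
move_arm:
  deltas: [0,0,0,0,0,0.08,0.1,0,0,0,0,0,0.16,0.1,0,0,0,0,0,0.22,0.1,0,0,0,0,0,0.28,0.1,0,0,0,0,0,0.34,0.1,0,0,0,0,0,0.38,0.1,0,0,0,0,0,0.38,0.1]

```text
t: 5.45
tool_pos: [0.5557, -0.0201, 0.1122]
orientation: [0.49, 3.103, -0.0]
force: [0.5, -0.5, 3.3]
opening: 0.012
gripper_force: 14.9
```

```bash
python3 st.py
```

```text
5.45 pos [ 0.5557 -0.0201  0.1122] yaw 72.037522980151 tilt [-4.42957026e-04 -2.09470503e-04 -9.99999880e-01] F [ 0.47 -0.49  3.3 ] M [ 0.099 -0.034 -0.028] op 0.011985099045705735 14.93589162826538 q [-0.128  0.099  1.741 -0.     1.301 -1.385]
```

Call:
move_arm:
  deltas: [0,0,0,0,0,0.04,0.1,0,0,0,0,0,0.08,0.1,0,0,0,0,0,0.08,0.1]

```text
t: 5.82
tool_pos: [0.5557, -0.0201, 0.1122]
orientation: [0.613, 3.081, -0.0]
force: [-0.3, -0.3, 3.6]
opening: 0.0123
gripper_force: 14.9
```

```bash
python3 st.py
```

```text
5.825 pos [ 0.5557 -0.0201  0.1122] yaw 67.49582368228295 tilt [-4.12672325e-04 -1.89712035e-04 -9.99999897e-01] F [-0.34 -0.31  3.63] M [-0.014 -0.009 -0.03 ] op 0.012266808658851127 14.93966817855835 q [-0.128  0.099  1.741 -0.     1.301 -1.306]
```

Torque stays near zero past 11°, so this is the opening direction.

Call:
move_arm:
  deltas: [0,0,0,0,0,0.09,0.1,0,0,0,0,0,0.18,0.1,0,0,0,0,0,0.27,0.1,0,0,0,0,0,0.36,0.1,0,0,0,0,0,0.45,0.1,0,0,0,0,0,0.54,0.1,0,0,0,0,0,0.54,0.1]

```text
t: 6.7
tool_pos: [0.5557, -0.02, 0.1122]
orientation: [1.411, 2.806, 0.0]
force: [0.5, 0.7, 3.9]
opening: 0.012
gripper_force: 14.9
```

```bash
python3 st.py
```

```text
6.7 pos [ 0.5557 -0.02    0.1122] yaw 36.60213589100785 tilt [-3.00516830e-04  2.92722054e-04 -9.99999912e-01] F [0.52 0.67 3.94] M [ 0.108 -0.108 -0.029] op 0.012006458824758967 14.93789479136467 q [-0.128  0.099  1.741 -0.     1.301 -0.767]
```

Call:
move_arm:
  deltas: [0,0,0,0,0,0.09,0.1,0,0,0,0,0,0.18,0.1,0,0,0,0,0,0.27,0.1,0,0,0,0,0,0.36,0.1,0,0,0,0,0,0.45,0.1,0,0,0,0,0,0.57,0.1,0,0,0,0,0,0.57,0.1]

```text
t: 7.58
tool_pos: [0.5557, -0.02, 0.1122]
orientation: [2.142, 2.298, 0.0]
force: [-0.4, 0.5, 4.6]
opening: 0.0115
gripper_force: 14.9
```

```bash
python3 st.py; python3 - <<'E'
from h import *
p,d=robot.read_camera("side");cv2.imwrite("pics/s1.png",cv2.resize(p[130:270,240:420,::-1],None,fx=4,fy=4,interpolation=2))
E
```

```text
7.575 pos [ 0.5557 -0.02    0.1122] yaw 4.021127801526621 tilt [-6.95751480e-05  4.08981506e-04 -9.99999914e-01] F [-0.44  0.5   4.64] M [ 0.083 -0.074 -0.03 ] op 0.011531185779905907 14.937511682510376 q [-0.128  0.099  1.741  0.     1.301 -0.198]
```

View pics/s1.png

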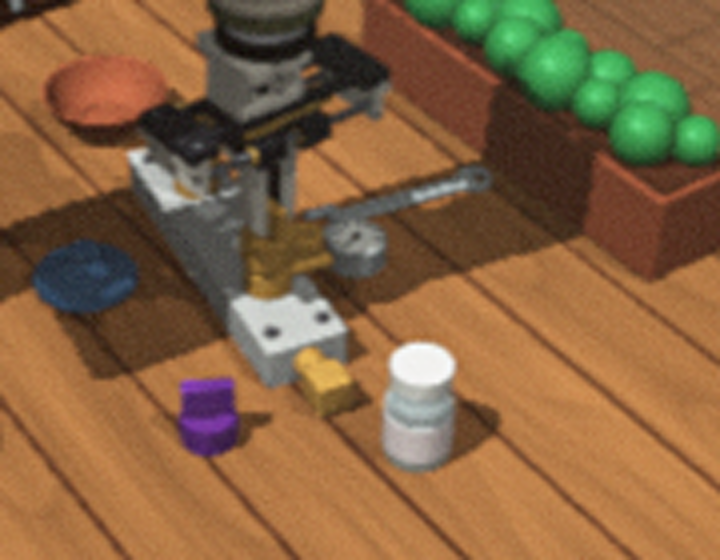

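The wing has followed the gripper for about 77°. Now a gentle trial lift.

Call:
move_arm:
  deltas: [0,0,-0.001,0,0,0,0.1,0,0,-0.002,0,0,0,0.1,0,0,-0.003,0,0,0,0.1,0,0,-0.004,0,0,0,0.1,0,0,-0.004,0,0,0,0.1]

```text
t: 8.25
tool_pos: [0.5554, -0.0199, 0.1161]
orientation: [-2.145, -2.295, 0.0]
force: [2.2, 1.9, -2.0]
opening: 0.0121
gripper_force: 14.9
```

```bash
python3 st.py
```

```text
8.25 pos [ 0.5554 -0.0199  0.1161] yaw 3.855923877835986 tilt [ 8.30547609e-05 -2.79946760e-04 -9.99999957e-01] F [ 2.16  1.9  -1.97] M [ 0.23  -0.47   0.019] op 0.012057627049213832 14.94348719716072 q [-0.128  0.095  1.738  0.     1.309 -0.195]
```

Call:
move_arm:
  deltas: [0,0,-0.004,0,0,0,0.1,0,0,-0.008,0,0,0,0.1,0,0,-0.012,0,0,0,0.1,0,0,-0.012,0,0,0,0.1]

```text
t: 8.75
tool_pos: [0.5557, -0.0202, 0.1287]
orientation: [2.145, 2.294, 0.0]
force: [-0.1, -0.4, -0.6]
opening: 0.012
gripper_force: 14.9
```

```bash
python3 st.py
```

```text
8.75 pos [ 0.5557 -0.0202  0.1287] yaw 3.8357227404762577 tilt [-3.54731268e-04  5.31045560e-04 -9.99999796e-01] F [-0.1  -0.43 -0.58] M [-0.021  0.053 -0.002] op 0.011961122615235848 14.941643178462982 q [-0.128  0.082  1.727 -0.     1.331 -0.195]
```

Call:
move_arm:
  deltas: [0,0,-0.01,0,0,0,0.1,0,0,-0.02,0,0,0,0.1,0,0,-0.035,0,0,0,0.1,0,0,-0.05,0,0,0,0.1,0,0,-0.065,0,0,0,0.1,0,0,-0.08,0,0,0,0.1,0,0,-0.087,0,0,0,0.1,0,0,-0.087,0,0,0,0.1,0,0,-0.087,0,0,0,0.1,0,0,-0.087,0,0,0,0.1,0,0,-0.087,0,0,0,0.1]

```text
t: 10.12
tool_pos: [0.5553, -0.02, 0.2145]
orientation: [-2.145, -2.294, 0.001]
force: [-0.6, 0.0, -0.2]
opening: 0.0121
gripper_force: 14.9
```

```bash
python3 st.py; python3 - <<'E'
from h import *
p,d=robot.read_camera("side");cv2.imwrite("pics/s2.png",cv2.resize(p[90:270,220:420,::-1],None,fx=3,fy=3,interpolation=2))
P=cloud("side",d);R=p[...,0].astype(int)-p[...,2]
w=(np.hypot(P[...,0]-.5557,P[...,1]+.02)<.035)&(P[...,2]>.1)&(R>60);print(w.sum(),P[w].min(0),P[w].max(0))
E
```

```text
10.125 pos [ 0.5553 -0.02    0.2145] yaw 3.8387206621265415 tilt [ 1.49819351e-04 -9.05513838e-04 -9.99999579e-01] F [-0.62  0.01 -0.18] M [-0.058  0.022  0.04 ] op 0.012140662305546713 14.941675364971161 q [-0.128  0.019  1.633 -0.     1.491 -0.195]
112 [ 0.53006976 -0.04499759  0.17259655] [ 0.57701549 -0.00560534  0.2634863 ]
```

View pics/s2.png

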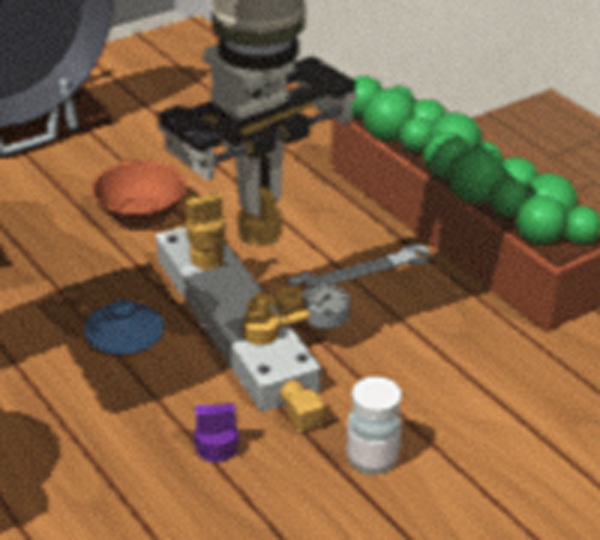

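The cap hangs upright in the gripper at about (260,220), roughly 10 cm above the bare neck at (262,315). The plain cap and the other objects look unmoved, so I'm handing it in.

```bash
python3 -c "from plant import robot; print(robot.close_job())"
```

```text
the job is handed in; nothing more can be done
None
```

The brass cap is off the gauge outlet and the job is handed in: the thread turned out to be left-handed (it opens clockwise seen from above), and the gripper is holding the cap upright and still about 10 cm up, with the other cap and the rest of the shelf untouched.

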